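# Pack a strap clamp level on the step block

### The arm

A 6-joint arm with a two-finger parallel gripper is mounted at the origin on the work surface. World frame = base frame: x ahead of the robot, y to its left, z up, the work surface at z = 0. Lengths are in mm, angles in rad, forces in N, time in s.
With the tool pointing down it reaches from about 275 to 750 mm from the base axis. Payload 10.2 kg.
Tool frame: the origin (TCP) lies on the front face of the gripper's body, between the roots of the fingers; the fingertips stand 73 mm ahead of it and the grasp point (between the pads) lies 54 mm ahead of it; z points along the fingers, y is the line along which they close (so a half turn about z gives the same grasp; the last joint's range is limited). The gripper opens to 85 mm and grips with 20 to 120 N. Pads are 22 mm wide; open, the fingers measure 114 mm over their backs; the gripper's body (76 mm by 85 mm) begins 54 mm behind the grasp point. The pads swing forward as they close: fully open they stand 13 mm farther back than shut.
Start: joints at [0.967, 0.313, 1.498, -0, 1.331, -0.223], TCP at [195.136, 487.395, 303.894] pointing down, gripper open.
Joint ranges: [-2.94, 2.94], [-0.97, 2.17], [0.19, 2.56], [-1.23, 4.37], [0.02, 3.11], [-2.88, 2.88]. Speed limits (rad/s): [2.39, 2.39, 3.01, 3.14, 3.14, 3.14].

### API

Orientations are given as a unit quaternion [w, x, y, z].
In Python, from rig import * gives the robot as it stands.
- The arm moves only by the tool step_arm, never from a script. Its argument "plan" is a list of rows, each an object with "offset": the shift along the tool's x, y, z in cm, a list of three; "rot": the turn, a rotation vector about the tool's x, y, z in degrees, a list of three; "gripper": the finger opening in cm, from 0 to 8.54. In form: [{"offset": [x, y, z], "rot": [wx, wy, wz], "gripper": gripper}, ...]. A call has 1 to 12 rows; each row is the pose to reach, as a shift and turn from the pose commanded when the call began, along the tool's axes at that moment; what a row does not reach only later rows make up. A row lasts 1/10 s, in which the tool goes at most 50 mm and 8.59 degrees, less where a joint would pass 70% of its speed; a pose out of reach is approached as far as the arm can. A call with a gripper value outside its range is refused whole. The fingers move at their own pace and stop on an object; "squeeze" is the grip in N (left out, the last holds). Time passes only in rows, so rows that repeat a pose let the fingers close. It gives the time, the measured TCP pose, the force, the opening and the grip force at its end, in the units of the state.
- sense(): the state, without advancing time (a new reading comes with each control period).
- capture(name): name is "side" or "top"; returns a dict with "color" (384x512x3 uint8, red, green, blue), "depth" (384x512 float32, mm along the optical axis (not along the pixel's ray), 0 where there is no reading), "vertical_fov" (degrees; the focal length in pixels is half the picture's height over the tangent of half this angle, whatever the lens; pixels are square), "cx", "cy" (the principal point, pixels), "rvec" (rotation vector, rad) and "tvec" (3), from world to camera coordinates, as OpenCV has them. Camera axes: x right, y down, z forward; pixel columns grow to the right and rows downward; lengths in mm; the calibration is good to about 2 mm. A picture is of the moment at which its call begins.
- finish_job(): hands the job in; it is judged then, once.
The state is a dict: "time_s": time; "joints": joint angles; "dq": joint speeds; "tau": joint torques, N m; "eef_pos": TCP position; "ee_rot": TCP orientation; "force": force on the tool from outside, world axes, zero at the start; "wrist_torque": the same for the moment, N m; "grip_width": opening from 0.0 (shut) to 1.0 (fully open); "grip_force": force on a finger pad.
Only numpy, scipy, OpenCV 4.12 (cv2) and the standard library are available. Lean on these libraries where they do the work, as an engineer would, in place of code of your own. Each camera call takes 0.05 s, during which the arm holds its last target. There are 200 camera calls.

### The job

The blank standing against the stops on the slotted plate is to be clamped for milling: stand the step block on the plate, on the other side of the stud from the blank, and lay the strap clamp over the stud, in line with the slots, with its nose well onto the blank and its heel on whichever step holds the strap level. Lay the strap down gently, do not push the blank off its stops, and leave everything else where it is; I will run the nut down myself.

Things in the scene. Friction and masses are not known exactly. Their poses are not given: they have to be found in the camera images.
- plate: Fixed steel plate on the bench, 246 x 150 x 25 mm, three 14 mm T-slots along its x. Origin: on its underside, straight below the stud; z up, x points from stud to blank. Its flat top, at z = 25 mm, spans x = -140 to 106, y = -75 to 75 mm; x below -15 mm is clear for the step block. A stop bar (x = 89 to 103 mm) and a side stop (y = 41 to 55 mm), both 20 mm high, locate the blank.
- stud_top (a point): Centre of the top end of the fixed M12 stud (13 mm over the thread) that stands upright in the plate's middle slot, on the plate's z axis: 76 mm above the plate's top, 101 mm above the bench.
- blank_spot (a point): Where the blank to be clamped stands: the centre of its underside, on the plate's top, at x = 58, y = 0 in the plate's frame. That blank covers x = 28 to 88 and y = -40 to 40 mm, so its near edge is 28 mm from the stud's axis. Fixed to the plate.
- blank_low: Loose aluminium blank, 60 (x) x 80 (y) x 26 mm high, 0.34 kg. Origin: centre of its underside; z up, x parallel to the plate's x. One of the three blanks stands against the stops; the other two wait on a 25 mm plywood board beyond the plate. Which is which changes.
- blank_mid: As blank_low, but 36 mm high, about 0.47 kg.
- blank_high: As blank_low, but 46 mm high, about 0.6 kg.
- step_block: Loose black steel step block, 54 (x) x 32 (y) x 46 mm, 0.4 to 0.6 kg, upright on the bench on the robot's right at the start. Origin: centre of its underside; z up. Three treads, 18 mm deep, rise towards +x: 26 mm high (x = -27 to -9), 36 mm (x = -9 to 9), 46 mm (x = 9 to 27). For a lower step to take the strap's heel the block must rise away from the stud.
- strap: Loose black steel strap clamp, 140 (x) x 40 (y) x 18 mm thick, 0.5 to 0.8 kg, flat on the bench on the robot's left at the start. Origin: centre of its underside; z up; the nose, narrowed to 22 mm, ends at x = 70 mm, the plain heel at x = -70 mm. A slot 16 mm wide goes through it from x = -15 to x = 42 mm. Balance point near x = -3 mm.
- strap_nose (a point): Middle of the end of the strap's nose, on its underside (strap x = 70 mm).
- strap_slot (a point): Middle of the strap's slot, on its underside (strap x = 13.5 mm).
- wrench: Bystander: a loose open-ended wrench, 190 mm, lying on the bench left of the strap.
- nut: Bystander: a loose hexagon collar nut, 28 mm wide and 18 mm high, lying on the bench on the right.
- caliper: Bystander: a loose digital caliper, 230 mm, lying flat on the bench right of the step block.
Things that resemble listed ones, but are neither listed nor needed, are in the scene too. Leave any purple look-alike of the step_block alone.

How it is judged:
By the outcome, as a careful person would: the job done as asked, in the order asked, and still so for the second after the job is handed in, with the robot touching nothing.
It also fails if it takes over 64 s, if anything falls off the work surface, if the arm or the gripper's body presses on something with over 40 N, if the wrist force passes 120 N, or if a joint passes its speed limit or range.

## Working session

There is one attempt and no reset: what is moved stays moved. The work goes in short steps, Python scripts to look and compute and a tool call to move; the robot and the scene stay as the last step left them, time stands still between calls to the robot, and variables do not carry over. Pictures are saved under pics/ and viewed, at most 10 in all, crops included, and the job is handed in when it is done.

Besides the shell and the picture viewer there is one more tool, called after ">>>" as name(argument=value, ...) on one line, values as JSON. step_arm: Moves the arm, as the interface text tells. Its arguments: {"type":"object","properties":{"plan":{"type":"array"},"squeeze":{"type":"number"}},"required":["plan"]}

```bash
mkdir -p pics
cat > h.py <<'E'
from rig import *
import numpy as np, cv2, pickle
def cap(n,save=None):
    c=capture(n); 
    if save: cv2.imwrite(save,c["color"][:,:,::-1]); pickle.dump(c,open(save+'.pkl','wb'))
    return c
def K(c):
    f=192/np.tan(np.radians(c["vertical_fov"])/2); return f
def cloud(c):
    f=K(c);R=cv2.Rodrigues(np.array(c["rvec"],float))[0];t=np.array(c["tvec"],float).reshape(3)
    v,u=np.mgrid[0:384,0:512];d=c["depth"].astype(float)
    P=np.stack([(u-c["cx"])/f*d,(v-c["cy"])/f*d,d],-1)
    W=(P-t)@R; W[d==0]=np.nan; return W
def ray(c,u,v,z):
    f=K(c);R=cv2.Rodrigues(np.array(c["rvec"],float))[0];t=np.array(c["tvec"],float).reshape(3)
    o=-R.T@t; d=R.T@np.array([(u-c["cx"])/f,(v-c["cy"])/f,1]); return o+d*(z-o[2])/d[2]
E
python3 - <<'E'
from h import *
for n in("top","side"):
    c=cap(n,f"pics/{n}0.png");R=cv2.Rodrigues(np.array(c["rvec"],float))[0];print(n,-R.T@np.array(c["tvec"]).reshape(3),R.round(2).tolist(),K(c),c["cx"],c["cy"])
print(sense())
a=[cv2.imread(f"pics/{n}0.png") for n in("top","side")]
cv2.imwrite("pics/both.png",cv2.resize(a[0],(768,576)));cv2.imwrite("pics/s.png",cv2.resize(a[1],(768,576)))
E
```

```text
top [ 393.12774053    7.85127983 1236.96409278] [[-0.0, -1.0, -0.01], [-0.99, 0.0, -0.16], [0.16, 0.01, -0.99]] 348.80285067780443 252.6262536609838 196.469529407411
side [ 422.5043547  -962.31101377  736.26523729] [[0.99, -0.14, 0.02], [-0.06, -0.55, -0.83], [0.13, 0.82, -0.55]] 352.2878816677051 258.89821007389804 186.124311540277
{'time_s': 0.1, 'joints': array([ 9.66601975e-01,  3.13388195e-01,  1.49837063e+00, -9.16629760e-06,
        1.33096802e+00, -2.23419695e-01]), 'dq': array([-2.99083402e-04, -2.84053462e-04, -1.05802864e-03, -4.45131059e-05,
        9.12645294e-04,  9.50651558e-04]), 'tau': array([ 4.13332164e-03, -4.12897003e+01, -2.60138226e+01, -1.10071285e-04,
        3.08622875e-03,  7.73341822e-05]), 'eef_pos': array([195.04842834, 487.26598557, 303.39165903]), 'ee_rot': array([-2.23952395e-04,  1.89238137e-01,  9.81931060e-01, -5.21020889e-04]), 'force': array([-0.04539038,  0.11009293,  0.65202703]), 'wrist_torque': array([0.01463308, 0.02690808, 0.01497131]), 'grip_force': 0.0, 'grip_width': 0.9971140856186302}
```

View pics/both.png

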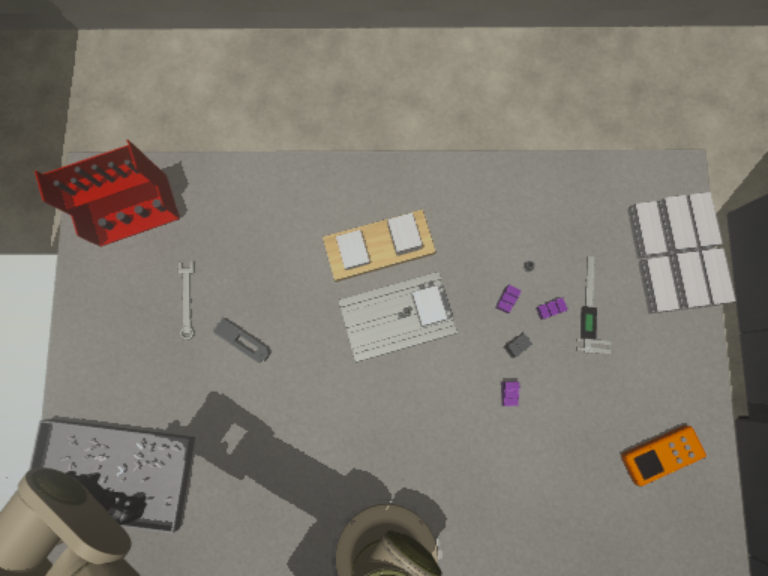

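View pics/s.png

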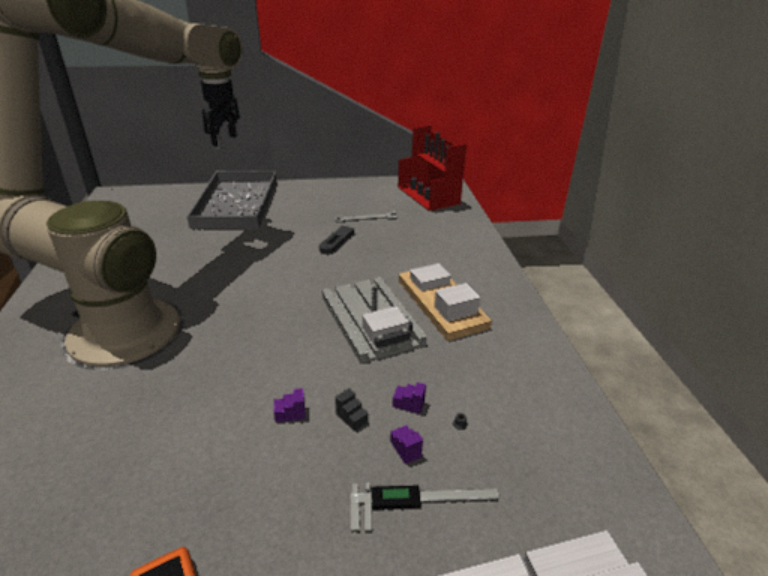

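The top picture (768 wide) shows the black step block at (517,344). The purple look-alikes are at (509,298), (552,308) and (511,393); only the black one fits. The strap is at (242,340), the plate at (398,316) with the stud at (405,312), and the blank at (431,305). I'll measure and confirm with a crop.

```bash
cat > m.py <<'E'
from h import *
T=pickle.load(open('pics/top0.png.pkl','rb'));S=pickle.load(open('pics/side0.png.pkl','rb'))
for nm,c in(("T",T),("S",S)):
    W=cloud(c);s=1 if nm=="T" else 1
    def q(name,ctr,r,zlo,zhi,dark=None,purple=False):
        m=(np.hypot(W[...,0]-ctr[0],W[...,1]-ctr[1])<r)&(W[...,2]>zlo)&(W[...,2]<zhi)
        if dark: m&=c["color"].max(-1)<dark
        P=W[m]
        if len(P)<4: print(nm,name,len(P));return
        (cx,cy),(w,h),a=cv2.minAreaRect(P[:,:2].astype(np.float32))
        print(nm,name,len(P),"c",round(cx,1),round(cy,1),"wh",round(w,1),round(h,1),"ang",round(a,1),"z",np.percentile(P[:,2],[5,50,95]).round(1),"mean",P.mean(0).round(1))
    f=lambda u,v,z: ray(T,u*2/3,v*2/3,z)
    q("bench",f(300,400,0),30,-20,20)
    q("strap",f(242,340,18),85,9,30)
    q("block",f(517,344,40),45,8,60,80)
    for lo,hi in((20,31),(31,41),(41,55)): q("tread",f(517,344,40),45,lo,hi,80)
    q("platetop",f(398,316,25),170,17,31)
    b=f(431,307,60);q("blank",b,60,45,85)
    q("stud",f(405,312,60),20,60,120)
    q("blankA",f(352,249,60),40,40,90);q("blankB",f(405,233,60),40,40,90)
a=cv2.imread('pics/top0.png');g=lambda y,x,h,w,i=a:cv2.resize(i[y:y+h,x:x+w],(390,290),interpolation=cv2.INTER_CUBIC)
s=cv2.imread('pics/side0.png')
cv2.imwrite('pics/c1.png',np.vstack([np.hstack([g(205,320,60,80),g(200,132,60,80)]),np.hstack([g(175,220,72,97),g(250,175,60,80,s)])]))
E
python3 m.py
```

```text
T bench 240 c 341.7 197.8 wh 58.3 57.1 ang 0.7 z [-2.7  0.6  4.5] mean [341.  198.1   0.7]
T strap 394 c 478.0 335.6 wh 139.7 40.3 ang 56.8 z [13.4 18.4 22.7] mean [480.1 338.   18.4]
T block 38 c 473.9 -294.4 wh 24.8 60.1 ang 62.7 z [12.2 30.1 46.6] mean [ 462.5 -288.1   29.4]
T tread 11 c 470.9 -290.9 wh 22.9 51.9 ang 66.9 z [21.8 25.4 30.3] mean [ 462.4 -288.6   26.2]
T tread 11 c 460.7 -293.8 wh 28.8 25.4 ang 32.9 z [33.1 37.5 40.7] mean [ 460.5 -286.4   37.6]
T tread 6 c 458.1 -285.2 wh 33.9 11.0 ang 3.2 z [42.  46.2 47. ] mean [ 459.6 -286.    45.3]
T platetop 2194 c 579.6 -14.2 wh 242.7 245.4 ang 15.9 z [21.2 25.6 29.5] mean [556.4  -4.8  25.5]
T blank 507 c 560.2 -92.5 wh 93.2 99.4 ang 16.0 z [46.8 61.1 65.4] mean [ 557.7 -102.7   59.3]
T stud 17 c 539.1 -42.2 wh 11.5 9.9 ang 11.5 z [ 69.6  97.6 104.1] mean [538.2 -42.5  92.2]
T blankA 342 c 687.3 77.1 wh 75.7 59.5 ang 15.4 z [47.7 51.7 55.5] mean [685.9  76.7  51.7]
T blankB 363 c 722.9 -43.5 wh 78.8 60.3 ang 15.6 z [66.2 71.8 75.5] mean [721.6 -44.1  71. ]
S bench 107 c 341.3 198.0 wh 56.9 53.6 ang 29.5 z [-2.4  0.1  2.3] m
[... 282 characters left out ...]
25.9 29.8] mean [ 469.8 -319.7   25.7]
S tread 101 c 461.2 -301.6 wh 32.6 31.9 ang 35.6 z [32.  36.  39.8] mean [ 462.3 -306.3   35.8]
S tread 72 c 454.8 -292.2 wh 31.7 19.6 ang 34.0 z [41.8 45.4 47.5] mean [ 455.  -293.6   45.2]
S platetop 1457 c 576.7 -13.8 wh 244.2 252.0 ang 16.2 z [19.3 24.9 27.9] mean [553.6 -19.5  24.6]
S blank 507 c 556.7 -92.6 wh 94.5 101.5 ang 16.9 z [46.2 60.2 63.7] mean [ 552.6 -105.5   57.9]
S stud 47 c 536.2 -44.8 wh 9.8 13.7 ang 22.7 z [ 61.   81.6 100.7] mean [535.6 -46.4  81.4]
S blankA 223 c 685.8 75.6 wh 76.7 63.2 ang 17.0 z [42.4 50.9 53.5] mean [685.5  71.9  50.1]
S blankB 337 c 722.3 -44.0 wh 78.1 63.9 ang 16.9 z [45.4 70.2 73.1] mean [725.1 -53.6  65.9]
```

View pics/c1.png

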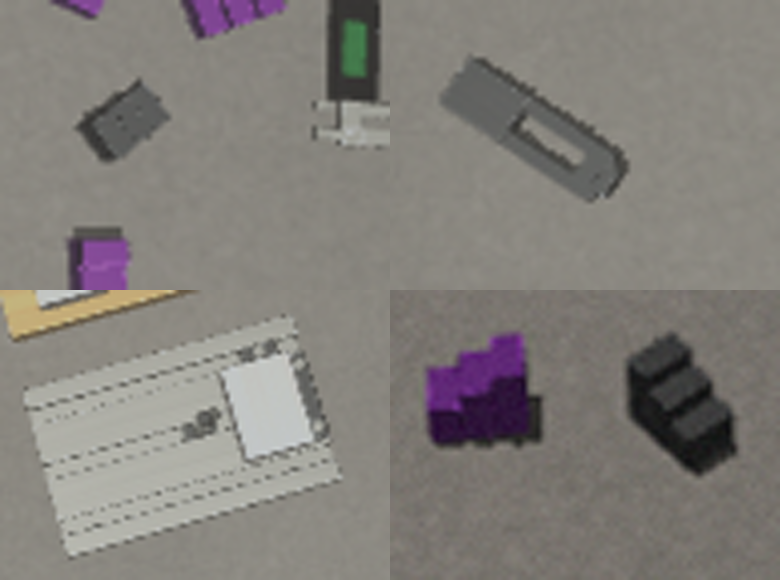

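The crop confirms a single black three-step block (upper left, around (125,120); lower right in the side view), separate from the purple ones. The strap's nose points to lower right, at about (620,170). The blank's top is about 61 mm, so it is blank_mid and the heel goes on the middle step. I'll make one refined measurement.

```bash
cat > m2.py <<'E'
from h import *
import sys
def poly(c,m,z,name,k=4):
    m=cv2.morphologyEx(m.astype(np.uint8),cv2.MORPH_OPEN,np.ones((3,3)))
    cs,_=cv2.findContours(m,cv2.RETR_EXTERNAL,cv2.CHAIN_APPROX_NONE)
    k=max(cs,key=cv2.contourArea)[:,0]
    P=np.array([ray(c,u,v,z)[:2] for u,v in k],np.float32)
    (x,y),(w,h),a=cv2.minAreaRect(P);print(name,"area",len(k),"c",round(x,1),round(y,1),"wh",round(w,1),round(h,1),"a",round(a,2));return P
if __name__=="__main__":
  for n in("top","side"):
    c=pickle.load(open(f'pics/{n}0.png.pkl','rb'));W=cloud(c);col=c["color"].astype(int);mx=col.max(-1);mn=col.min(-1);sat=mx-mn
    d=lambda x,y:np.hypot(W[...,0]-x,W[...,1]-y)
    z=W[...,2]
    poly(c,(d(556,-100)<70)&(z>50)&(mn>175),61,n+" blank")
    poly(c,(d(536,-10)<150)&(z>14)&(z<115)&(mx>0)&(W[...,0]<640),25,n+" plate")
    poly(c,(d(478,336)<90)&(z>8)&(mx<130),18,n+" strap")
    m=(d(464,-305)<42)&(z>8)&(sat<25)
    P=W[m];r=cv2.minAreaRect(P[:,:2].astype(np.float32));print(n,"block",len(P),r)
    for lo,hi in((22,31),(32,41),(42,52)):
        q=W[m&(z>lo)&(z<hi)];print("  tread",len(q),np.median(q,0).round(1))
    m=(d(538,-43)<14)&(z>92);print(n,"stud top px",np.argwhere(m).mean(0)[::-1],len(np.argwhere(m)), W[m].mean(0).round(1))
    if m.any():
        u,v=np.argwhere(m).mean(0)[::-1];print(ray(c,u,v,101 if n=="top" else 97))
E
python3 m2.py
```

```text
top blank area 71 c 555.5 -99.3 wh 77.5 57.4 a 15.92
top plate area 381 c 550.3 -22.7 wh 118.3 245.8 a 15.88
top strap area 82 c 477.9 334.6 wh 141.3 40.0 a 57.13
top block 168 ((466.1284484863281, -308.1721496582031), (36.04005813598633, 56.07493209838867), 34.252811431884766)
  tread 46 [ 476.6 -322.    26.4]
  tread 51 [ 465.9 -306.6   36.6]
  tread 49 [ 458.3 -291.7   47.2]
top stud top px [270.  206.5] 12 [539.1 -43.   99.8]
[538.9852473  -42.89944163 101.        ]
side blank area 62 c 553.6 -96.9 wh 75.6 53.9 a 15.86
side plate area 232 c 547.6 -28.6 wh 121.2 258.0 a 15.86
side strap area 50 c 475.7 329.4 wh 150.9 49.1 a 55.33
side block 364 ((464.7913513183594, -307.4718017578125), (33.4078254699707, 56.74626159667969), 33.901527404785156)
  tread 107 [ 471.1 -319.9   25.9]
  tread 99 [ 462.4 -305.2   36. ]
  tread 72 [ 454.  -293.3   45.7]
side stud top px [248.61538462 193.07692308] 13 [535.7 -46.   97.9]
[535.89876186 -44.73234921  97.        ]
```

```bash
cat > go.py <<'E'
from h import *
import sys
from scipy.spatial.transform import Rotation as Ro
# args: gx gy gz yaw_of_tool_y(deg)  (grasp point target, tool down)
x,y,z,a=map(float,sys.argv[1:5]);s=sense();q=s["ee_rot"];R=Ro.from_quat([q[1],q[2],q[3],q[0]])
p=np.array([x,y,z+54.])
Y=np.array([np.cos(np.radians(a)),np.sin(np.radians(a)),0]);Z=np.array([0,0,-1.]);X=np.cross(Y,Z)
best=R.inv()*Ro.from_matrix(np.stack([X,Y,Z],1))
print("offset",(R.inv().apply(p-s["eef_pos"])/10).round(2),"rot",best.as_rotvec(degrees=True).round(2),"| t",round(s["time_s"],1),"pos",s["eef_pos"].round(1),"w",round(s["grip_width"],3),"gf",round(s["grip_force"],1),"F",s["force"].round(1), "j1,j6",s["joints"][[0,5]].round(2))
E
python3 go.py 463.2 -304.5 180 34.1
```

```text
offset [-54.32 -63.53   7.  ] rot [-7.000e-02  1.000e-02  3.408e+01] | t 0.1 pos [195.  487.3 303.4] w 0.997 gf 0.0 F [-0.   0.1  0.7] j1,j6 [ 0.97 -0.22]
```

>>> step_arm(plan=[{"offset": [-54.3,-63.5,7.0],"rot": [0,0,34.1],"gripper": 6.5},{"offset": [-54.3,-63.5,7.0],"rot": [0,0,34.1],"gripper": 6.5},{"offset": [-54.3,-63.5,7.0],"rot": [0,0,34.1],"gripper": 6.5},{"offset": [-54.3,-63.5,7.0],"rot": [0,0,34.1],"gripper": 6.5},{"offset": [-54.3,-63.5,7.0],"rot": [0,0,34.1],"gripper": 6.5},{"offset": [-54.3,-63.5,7.0],"rot": [0,0,34.1],"gripper": 6.5},{"offset": [-54.3,-63.5,7.0],"rot": [0,0,34.1],"gripper": 6.5},{"offset": [-54.3,-63.5,7.0],"rot": [0,0,34.1],"gripper": 6.5},{"offset": [-54.3,-63.5,7.0],"rot": [0,0,34.1],"gripper": 6.5},{"offset": [-54.3,-63.5,7.0],"rot": [0,0,34.1],"gripper": 6.5},{"offset": [-54.3,-63.5,7.0],"rot": [0,0,34.1],"gripper": 6.5},{"offset": [-54.3,-63.5,7.0],"rot": [0,0,34.1],"gripper": 6.5}])

```text
time_s: 1.3
eef_pos: [387.0, -81.1, 253.6]
ee_rot: [0.0, 0.469, 0.883, 0.0]
force: [1.3, 1.0, 0.7]
grip_width: 0.764
grip_force: 0.0
```

```bash
python3 go.py 463.2 -304.5 180 34.1
```

```text
offset [-22.77  -6.19   1.96] rot [ 0.01  0.   -0.06] | t 1.3 pos [387.  -81.1 253.6] w 0.764 gf 0.0 F [1.3 1.  0.7] j1,j6 [-0.51 -1.1 ]
```

>>> step_arm(plan=[{"offset": [-22.0,-6.0,2.0],"rot": [0,0,0],"gripper": 6.5},{"offset": [-22.0,-6.0,2.0],"rot": [0,0,0],"gripper": 6.5},{"offset": [-22.0,-6.0,2.0],"rot": [0,0,0],"gripper": 6.5},{"offset": [-22.0,-6.0,2.0],"rot": [0,0,0],"gripper": 6.5},{"offset": [-22.0,-6.0,2.0],"rot": [0,0,0],"gripper": 6.5},{"offset": [-22.0,-6.0,2.0],"rot": [0,0,0],"gripper": 6.5},{"offset": [-22.0,-6.0,2.0],"rot": [0,0,0],"gripper": 6.5},{"offset": [-22.0,-6.0,2.0],"rot": [0,0,0],"gripper": 6.5},{"offset": [-22.0,-6.0,2.0],"rot": [0,0,0],"gripper": 6.5},{"offset": [-22.0,-6.0,2.0],"rot": [0,0,0],"gripper": 6.5}])

```text
time_s: 2.3
eef_pos: [460.6, -294.0, 234.2]
ee_rot: [0.0, 0.468, 0.883, -0.0]
force: [0.5, -0.6, -0.1]
grip_width: 0.76
grip_force: 0.0
```

```bash
python3 go.py 463.2 -304.5 24 34.1
```

```text
offset [-1.01 -0.37 15.62] rot [0.   0.02 0.03] | t 2.3 pos [ 460.6 -294.   234.2] w 0.76 gf 0.0 F [ 0.5 -0.6 -0.1] j1,j6 [-0.78 -1.38]
```

>>> step_arm(plan=[{"offset": [-1.0,-0.4,3],"rot": [0,0,0],"gripper": 6.5},{"offset": [-1.0,-0.4,6],"rot": [0,0,0],"gripper": 6.5},{"offset": [-1.0,-0.4,9],"rot": [0,0,0],"gripper": 6.5},{"offset": [-1.0,-0.4,11.5],"rot": [0,0,0],"gripper": 6.5},{"offset": [-1.0,-0.4,13.5],"rot": [0,0,0],"gripper": 6.5},{"offset": [-1.0,-0.4,15],"rot": [0,0,0],"gripper": 6.5},{"offset": [-1.0,-0.4,15.6],"rot": [0,0,0],"gripper": 6.5},{"offset": [-1.0,-0.4,15.6],"rot": [0,0,0],"gripper": 6.5},{"offset": [-1.0,-0.4,15.6],"rot": [0,0,0],"gripper": 6.5}], squeeze=50)

```text
time_s: 3.2
eef_pos: [463.2, -305.4, 78.6]
ee_rot: [0.001, 0.469, 0.883, -0.0]
force: [-0.0, -0.0, 0.6]
grip_width: 0.762
grip_force: 0.0
```

```bash
python3 go.py 463.2 -304.5 24 34.1
python3 - <<'E'
from h import *
a=cap("side","pics/s1.png");b=cap("top","pics/t1.png")
A=cv2.resize(cv2.imread("pics/s1.png")[230:320,180:300],(400,300));B=cv2.resize(cv2.imread("pics/t1.png")[185:275,290:410],(400,300))
cv2.imwrite("pics/v1.png",np.hstack([A,B]))
E
```

```text
offset [0.07 0.05 0.06] rot [ 0.01  0.07 -0.01] | t 3.2 pos [ 463.2 -305.4   78.6] w 0.762 gf 0.0 F [-0.  -0.   0.6] j1,j6 [-0.79 -1.39]
```

View pics/v1.png

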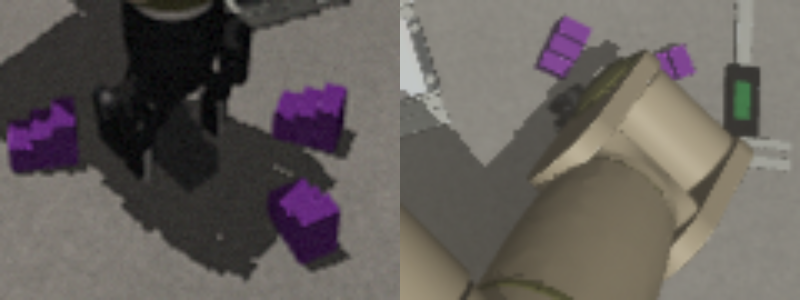

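The side crop shows the open fingers straddling the black block at about (190,150), with the purple blocks clear. I'll close and lift.

>>> step_arm(plan=[{"offset": [0,0,0],"rot": [0,0,0],"gripper": 4.5},{"offset": [0,0,0],"rot": [0,0,0],"gripper": 3.6},{"offset": [0,0,0],"rot": [0,0,0],"gripper": 2.5},{"offset": [0,0,0],"rot": [0,0,0],"gripper": 2.5},{"offset": [0,0,0],"rot": [0,0,0],"gripper": 2.5},{"offset": [0,0,0],"rot": [0,0,0],"gripper": 2.5},{"offset": [0,0,0],"rot": [0,0,0],"gripper": 2.5},{"offset": [0,0,-2],"rot": [0,0,0],"gripper": 2.5},{"offset": [0,0,-6],"rot": [0,0,0],"gripper": 2.5},{"offset": [0,0,-10],"rot": [0,0,0],"gripper": 2.5},{"offset": [0,0,-14],"rot": [0,0,0],"gripper": 2.5},{"offset": [0,0,-14],"rot": [0,0,0],"gripper": 2.5}], squeeze=60)

```text
time_s: 4.5
eef_pos: [463.8, -306.2, 222.3]
ee_rot: [0.004, 0.469, 0.883, -0.001]
force: [0.2, 0.3, -4.8]
grip_width: 0.369
grip_force: 61.1
```

```bash
python3 go.py 516.5 31.7 170 15.9
```

```text
offset [25.03 23.3  -0.34] rot [ 0.15  0.45 18.19] | t 4.5 pos [ 463.8 -306.2  222.3] w 0.369 gf 61.1 F [ 0.2  0.3 -4.8] j1,j6 [-0.79 -1.39]
```

>>> step_arm(plan=[{"offset": [3,2.8,0],"rot": [0,0,4],"gripper": 2.5},{"offset": [6,5.6,0],"rot": [0,0,8],"gripper": 2.5},{"offset": [9,8.4,0],"rot": [0,0,12],"gripper": 2.5},{"offset": [12,11.2,0],"rot": [0,0,16],"gripper": 2.5},{"offset": [15,14,0],"rot": [0,0,18.2],"gripper": 2.5},{"offset": [18,16.8,0],"rot": [0,0,18.2],"gripper": 2.5},{"offset": [21,19.5,0],"rot": [0,0,18.2],"gripper": 2.5},{"offset": [23.5,22,0],"rot": [0,0,18.2],"gripper": 2.5},{"offset": [25,23.3,0],"rot": [0,0,18.2],"gripper": 2.5},{"offset": [25,23.3,0],"rot": [0,0,18.2],"gripper": 2.5},{"offset": [25,23.3,0],"rot": [0,0,18.2],"gripper": 2.5},{"offset": [25,23.3,0],"rot": [0,0,18.2],"gripper": 2.5}])

```text
time_s: 5.7
eef_pos: [515.4, 31.7, 216.9]
ee_rot: [-0.001, 0.603, 0.798, -0.001]
force: [0.2, -0.7, -4.3]
grip_width: 0.368
grip_force: 61.1
```

```bash
python3 go.py 516.5 31.7 49.6 15.9
```

```text
offset [-0.03  0.12 11.33] rot [-0.09 -0.03 -0.07] | t 5.7 pos [515.4  31.7 216.9] w 0.368 gf 61.1 F [ 0.2 -0.7 -4.3] j1,j6 [-0.17 -0.44]
```

>>> step_arm(plan=[{"offset": [0,0.1,3],"rot": [0,0,0],"gripper": 2.5},{"offset": [0,0.1,6],"rot": [0,0,0],"gripper": 2.5},{"offset": [0,0.1,8.5],"rot": [0,0,0],"gripper": 2.5},{"offset": [0,0.1,10],"rot": [0,0,0],"gripper": 2.5},{"offset": [0,0.1,10.6],"rot": [0,0,0],"gripper": 2.5},{"offset": [0,0.1,10.9],"rot": [0,0,0],"gripper": 2.5},{"offset": [0,0.1,10.9],"rot": [0,0,0],"gripper": 2.5},{"offset": [0,0.1,10.9],"rot": [0,0,0],"gripper": 2.5}])

```text
time_s: 6.5
eef_pos: [517.1, 32.5, 109.6]
ee_rot: [0.001, 0.603, 0.798, 0.0]
force: [0.0, 0.1, -5.4]
grip_width: 0.365
grip_force: 61.1
```

```bash
python3 go.py 516.5 31.7 49.6 15.9
```

```text
offset [-0.06 -0.08  0.6 ] rot [ 0.07  0.04 -0.03] | t 6.5 pos [517.1  32.5 109.6] w 0.365 gf 61.1 F [ 0.   0.1 -5.4] j1,j6 [-0.16 -0.44]
```

>>> step_arm(plan=[{"offset": [-0.1,-0.1,0.2],"rot": [0,0,0],"gripper": 2.5},{"offset": [-0.1,-0.1,0.35],"rot": [0,0,0],"gripper": 2.5},{"offset": [-0.1,-0.1,0.45],"rot": [0,0,0],"gripper": 2.5},{"offset": [-0.1,-0.1,0.55],"rot": [0,0,0],"gripper": 2.5},{"offset": [-0.1,-0.1,0.6],"rot": [0,0,0],"gripper": 2.5},{"offset": [-0.1,-0.1,0.6],"rot": [0,0,0],"gripper": 2.5}])

```text
time_s: 7.1
eef_pos: [516.1, 31.4, 103.4]
ee_rot: [0.0, 0.603, 0.798, -0.0]
force: [-4.4, 1.4, 5.3]
grip_width: 0.362
grip_force: 62.5
```

>>> step_arm(plan=[{"offset": [0,0,0],"rot": [0,0,0],"gripper": 3.5},{"offset": [0,0,0],"rot": [0,0,0],"gripper": 5},{"offset": [0,0,0],"rot": [0,0,0],"gripper": 6},{"offset": [0,0,0],"rot": [0,0,0],"gripper": 6},{"offset": [0,0,-1],"rot": [0,0,0],"gripper": 6},{"offset": [0,0,-4],"rot": [0,0,0],"gripper": 6},{"offset": [0,0,-8],"rot": [0,0,0],"gripper": 6},{"offset": [0,0,-12],"rot": [0,0,0],"gripper": 6},{"offset": [0,0,-15],"rot": [0,0,0],"gripper": 6},{"offset": [0,0,-15],"rot": [0,0,0],"gripper": 6}])

```text
time_s: 8.1
eef_pos: [517.1, 31.3, 257.6]
ee_rot: [0.004, 0.603, 0.798, 0.002]
force: [0.6, 0.4, -1.2]
grip_width: 0.702
grip_force: 0.0
```

```bash
python3 go.py 477.5 335.5 160 -33
```

```text
offset [30.36  4.48  4.29] rot [5.000e-01 1.000e-02 4.889e+01] | t 8.1 pos [517.1  31.3 257.6] w 0.702 gf 0.0 F [ 0.6  0.4 -1.2] j1,j6 [-0.17 -0.44]
```

>>> step_arm(plan=[{"offset": [3.5,0.5,0.5],"rot": [0,0,6],"gripper": 6},{"offset": [7,1,1],"rot": [0,0,12],"gripper": 6},{"offset": [10.5,1.5,1.5],"rot": [0,0,18],"gripper": 6.5},{"offset": [14,2,2],"rot": [0,0,24],"gripper": 6.5},{"offset": [17.5,2.5,2.5],"rot": [0,0,30],"gripper": 6.5},{"offset": [21,3,3],"rot": [0,0,36],"gripper": 6.5},{"offset": [24.5,3.5,3.5],"rot": [0,0,42],"gripper": 6.5},{"offset": [28,4,4],"rot": [0,0,48.9],"gripper": 6.5},{"offset": [30.3,4.5,4.3],"rot": [0,0,48.9],"gripper": 6.5},{"offset": [30.3,4.5,4.3],"rot": [0,0,48.9],"gripper": 6.5},{"offset": [30.3,4.5,4.3],"rot": [0,0,48.9],"gripper": 6.5},{"offset": [30.3,4.5,4.3],"rot": [0,0,48.9],"gripper": 6.5}])

```text
time_s: 9.3
eef_pos: [476.6, 334.3, 209.8]
ee_rot: [0.0, 0.879, 0.477, -0.0]
force: [0.5, 0.5, 0.5]
grip_width: 0.761
grip_force: 0.0
```

```bash
python3 go.py 479.1 338 21 -33
python3 - <<'E'
from h import *
from m2 import poly
for n in("top","side"):
    c=cap(n,f"pics/{n}2.png");W=cloud(c);z=W[...,2];col=c["color"].astype(int);mx=col.max(-1)
    d=lambda x,y:np.hypot(W[...,0]-x,W[...,1]-y)
    m=(d(517,29)<42)&(z>34)&(mx<130);P=W[m];print(n,"block",len(P),cv2.minAreaRect(P[:,:2].astype(np.float32)))
    for lo,hi in((47,56),(57,66),(67,78)):
        q=W[m&(z>lo)&(z<hi)];print("  tread",len(q),q.mean(0).round(1))
    m=(d(538,-43)<14)&(z>88);v,u=np.argwhere(m).mean(0) if m.any() else (0,0);print("stud",m.sum(),W[m].mean(0),u,v)
    m=(d(556,-100)<70)&(z>50)&(col.min(-1)>150);poly(c,m,61,n+" blank")
A=[cv2.resize(cv2.imread(f"pics/{n}2.png")[a:a+90,b:b+120],(400,300),interpolation=cv2.INTER_CUBIC) for n,a,b in(("side",170,200),("top",165,210))]
cv2.imwrite("pics/v2.png",np.hstack(A))
E
```

```text
offset [4.500e-01 1.000e-02 1.348e+01] rot [ 0.    0.02 -0.06] | t 9.3 pos [476.6 334.3 209.8] w 0.761 gf 0.0 F [0.5 0.5 0.5] j1,j6 [0.41 0.99]
top block 153 ((517.3876342773438, 27.50446891784668), (31.482778549194336, 52.302703857421875), 16.183547973632812)
  tread 48 [520.5  12.   51.3]
  tread 49 [517.2  28.5  61.8]
  tread 47 [512.8  45.   71.8]
stud 12 [538.94325724 -42.88391123 101.32401364] 270.0 206.5
top blank area 74 c 555.4 -99.3 wh 79.1 59.1 a 15.34
side block 194 ((514.607177734375, 29.224407196044922), (32.77627182006836, 60.32907485961914), 16.23712921142578)
  tread 52 [515.5  15.1  51.6]
  tread 51 [512.2  29.3  61.2]
  tread 39 [510.3  43.7  70.4]
stud 17 [535.65792596 -46.01076535  95.91328556] 248.58823529411765 193.58823529411765
side blank area 61 c 553.9 -98.3 wh 77.2 59.4 a 16.07
```

View pics/v2.png

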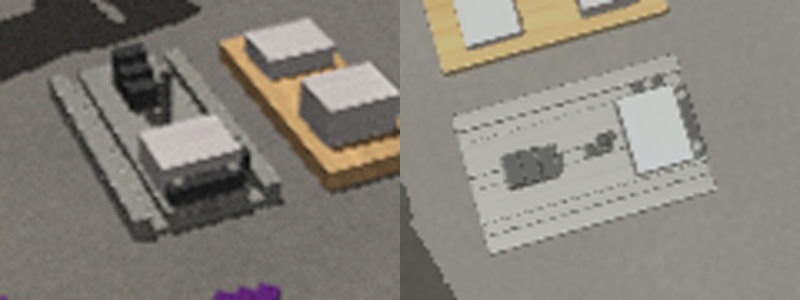

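The block stands on the plate in line with the stud, at about (532,167) in the top crop. Its steps rise away from the stud and the blank hasn't moved. Next I'll grasp the strap.

>>> step_arm(plan=[{"offset": [0.4,0,3],"rot": [0,0,0],"gripper": 6.5},{"offset": [0.4,0,6],"rot": [0,0,0],"gripper": 6.5},{"offset": [0.4,0,9],"rot": [0,0,0],"gripper": 6.5},{"offset": [0.4,0,11],"rot": [0,0,0],"gripper": 6.5},{"offset": [0.4,0,12.5],"rot": [0,0,0],"gripper": 6.5},{"offset": [0.4,0,13.3],"rot": [0,0,0],"gripper": 6.5},{"offset": [0.4,0,13.3],"rot": [0,0,0],"gripper": 6.5},{"offset": [0.4,0,13.3],"rot": [0,0,0],"gripper": 6.5}])

```text
time_s: 10.2
eef_pos: [479.0, 338.6, 77.7]
ee_rot: [0.0, 0.879, 0.477, 0.001]
force: [0.2, 0.2, -0.4]
grip_width: 0.758
grip_force: 0.0
```

```bash
python3 go.py 479.6 337.5 21 -33
```

```text
offset [-0.06  0.11  0.27] rot [ 0.05 -0.07 -0.03] | t 10.2 pos [479.  338.6  77.7] w 0.758 gf 0.0 F [ 0.2  0.2 -0.4] j1,j6 [0.42 0.99]
```

>>> step_arm(plan=[{"offset": [0,0.1,0.3],"rot": [0,0,0],"gripper": 6.5},{"offset": [0,0.1,0.3],"rot": [0,0,0],"gripper": 5.2},{"offset": [0,0.1,0.3],"rot": [0,0,0],"gripper": 4.4},{"offset": [0,0.1,0.3],"rot": [0,0,0],"gripper": 3.2},{"offset": [0,0.1,0.3],"rot": [0,0,0],"gripper": 3.2},{"offset": [0,0.1,0.3],"rot": [0,0,0],"gripper": 3.2},{"offset": [0,0.1,0.3],"rot": [0,0,0],"gripper": 3.2},{"offset": [0,0.1,0.3],"rot": [0,0,0],"gripper": 3.2},{"offset": [0,0.1,0.3],"rot": [0,0,0],"gripper": 3.2}], squeeze=100)

```text
time_s: 11.1
eef_pos: [479.5, 338.1, 74.6]
ee_rot: [0.0, 0.879, 0.477, 0.0]
force: [-2.7, -2.2, 6.0]
grip_width: 0.44
grip_force: 101.6
```

>>> step_arm(plan=[{"offset": [0,0,-1],"rot": [0,0,0],"gripper": 3.2},{"offset": [0,0,-3],"rot": [0,0,0],"gripper": 3.2},{"offset": [0,0,-6],"rot": [0,0,0],"gripper": 3.2},{"offset": [0,0,-9],"rot": [0,0,0],"gripper": 3.2},{"offset": [0,0,-12],"rot": [0,0,0],"gripper": 3.2},{"offset": [0,0,-15],"rot": [0,0,0],"gripper": 3.2},{"offset": [0,0,-15],"rot": [0,0,0],"gripper": 3.2},{"offset": [0,0,-15],"rot": [0,0,0],"gripper": 3.2}])

```text
time_s: 11.9
eef_pos: [478.9, 337.7, 222.7]
ee_rot: [-0.0, 0.879, 0.477, -0.001]
force: [-0.2, -0.4, -7.4]
grip_width: 0.442
grip_force: 101.8
```

```bash
python3 go.py 535.6 -31.1 166 16
```

```text
offset [-27.84  24.85   0.29] rot [ -0.07   0.05 -49.02] | t 11.9 pos [478.9 337.7 222.7] w 0.442 gf 101.8 F [-0.2 -0.4 -7.4] j1,j6 [0.41 0.99]
```

>>> step_arm(plan=[{"offset": [-2.8,2.5,0],"rot": [0,0,-5],"gripper": 3.2},{"offset": [-5.6,5,0],"rot": [0,0,-10],"gripper": 3.2},{"offset": [-8.4,7.5,0],"rot": [0,0,-15],"gripper": 3.2},{"offset": [-11.2,10,0],"rot": [0,0,-20],"gripper": 3.2},{"offset": [-14,12.5,0],"rot": [0,0,-25],"gripper": 3.2},{"offset": [-16.8,15,0],"rot": [0,0,-30],"gripper": 3.2},{"offset": [-19.6,17.5,0],"rot": [0,0,-35],"gripper": 3.2},{"offset": [-22.4,20,0],"rot": [0,0,-40],"gripper": 3.2},{"offset": [-25,22.4,0],"rot": [0,0,-45],"gripper": 3.2},{"offset": [-27,24,0],"rot": [0,0,-49],"gripper": 3.2},{"offset": [-27.8,24.8,0],"rot": [0,0,-49],"gripper": 3.2},{"offset": [-27.8,24.8,0],"rot": [0,0,-49],"gripper": 3.2}])

```text
time_s: 13.1
eef_pos: [535.5, -31.1, 222.1]
ee_rot: [-0.001, 0.603, 0.798, -0.001]
force: [-0.5, 1.0, -5.9]
grip_width: 0.436
grip_force: 102.0
```

>>> step_arm(plan=[{"offset": [0,0,0],"rot": [0,0,0],"gripper": 3.2},{"offset": [0,0,0],"rot": [0,0,0],"gripper": 3.2},{"offset": [0,0,0],"rot": [0,0,0],"gripper": 3.2}])

```text
time_s: 13.4
eef_pos: [535.7, -29.3, 223.6]
ee_rot: [-0.0, 0.602, 0.799, -0.0]
force: [-0.1, 1.0, -6.1]
grip_width: 0.443
grip_force: 102.0
```

```bash
python3 go.py 535.6 -31.1 126 16;  python3 - <<'E'
from h import *
for n in("top","side"): c=cap(n,f"pics/{n}3.png")
A=[cv2.resize(cv2.imread(f"pics/{n}3.png")[a:a+90,b:b+120],(400,300),interpolation=cv2.INTER_CUBIC) for n,a,b in(("side",130,190),("top",150,210))]
cv2.imwrite("pics/v3.png",np.hstack(A))
E
```

```text
offset [-0.17 -0.06  4.36] rot [-0.02 -0.02  0.04] | t 13.4 pos [535.7 -29.3 223.6] w 0.443 gf 102.0 F [-0.1  1.  -6.1] j1,j6 [-0.27 -0.55]
```

View pics/v3.png

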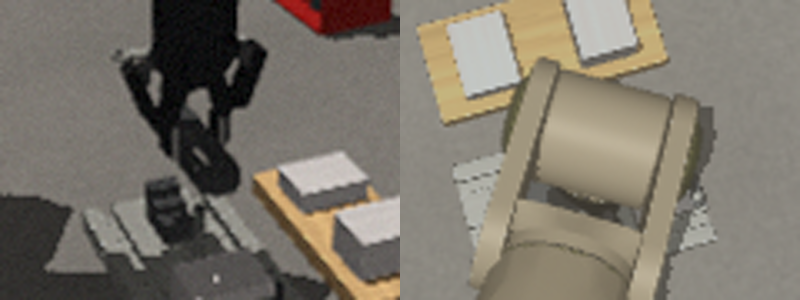

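The side crop shows the strap held, with its slot at about (205,158) above the stud and its nose towards the blank. The top view is hidden by the wrist. I'll check its tilt and alignment from the side cloud.

Run:
```python
from h import *
c=pickle.load(open('pics/side3.png.pkl','rb'));W=cloud(c);mx=c["color"].max(-1)
g=np.array([535.7,-29.3]);a=np.radians(-74);X=np.array([np.cos(a),np.sin(a)]);Y=np.array([-X[1],X[0]])
D=W[...,:2]-g;u=D@X;v=D@Y;z=W[...,2]
m=(abs(v)<30)&(u>-70)&(u<90)&(z>138)&(z<180)&(mx<90)
for lo in range(-70,90,10):
    k=m&(u>=lo)&(u<lo+10)
    if k.sum()>3:
        t=k&(z>160);print(lo,k.sum(),"v",np.percentile(v[k],[3,97]).round(1),"z95",np.percentile(z[k],[50,93]).round(1), "mean v top",v[t].mean().round(1) if t.any() else None)
s=pickle.load(open('pics/side2.png.pkl','rb'));W=cloud(s);D=W[...,:2]-g;u=D@X;v=D@Y;z=W[...,2]
k=(abs(u-12)<14)&(abs(v)<14)&(z>70)&(z<104);print("stud u",np.percentile(u[k],[3,97]),"v",np.percentile(v[k],[3,50,97]))
```

```text
-60 7 v [-21.3  17.5] z95 [166.5 167.9] mean v top 14.3
-50 9 v [-16.5  14.4] z95 [166.2 168. ] mean v top 8.2
-40 11 v [-2.4 16. ] z95 [167.5 168.2] mean v top 7.3
-30 10 v [-2.3 16.3] z95 [167.1 168. ] mean v top 6.8
-20 31 v [-6.5 17.6] z95 [165.7 168.7] mean v top 4.9
-10 18 v [-12.   17.6] z95 [168.1 178.7] mean v top 8.7
0 44 v [-28.7  28.6] z95 [167.4 176.9] mean v top -0.4
10 34 v [-28.2  21.2] z95 [167.  174.8] mean v top -3.8
20 23 v [-22.4  16.5] z95 [166.7 168.2] mean v top -3.1
30 22 v [-21.6  17.4] z95 [166.2 168. ] mean v top -1.9
40 25 v [-21.5  14.3] z95 [166.2 168. ] mean v top -5.2
50 37 v [-22.   17.5] z95 [166.7 168.2] mean v top -1.8
60 45 v [-19.8  16.8] z95 [163.1 167.6] mean v top -4.6
70 27 v [-11.9   8.4] z95 [159.5 167.6] mean v top -2.9
stud u [ 8.32787684 20.50755705] v [-8.55257329 -4.77382349  0.12421657]
```

>>> step_arm(plan=[{"offset": [-0.17,-0.08,1.5],"rot": [0,0,0],"gripper": 3.2},{"offset": [-0.17,-0.08,3],"rot": [0,0,0],"gripper": 3.2},{"offset": [-0.17,-0.08,4],"rot": [0,0,0],"gripper": 3.2},{"offset": [-0.17,-0.08,4.3],"rot": [0,0,0],"gripper": 3.2},{"offset": [-0.17,-0.08,4.3],"rot": [0,0,0],"gripper": 3.2},{"offset": [-0.17,-0.08,4.3],"rot": [0,0,0],"gripper": 3.2},{"offset": [-0.17,-0.08,4.3],"rot": [0,0,0],"gripper": 3.2}])

```text
time_s: 14.2
eef_pos: [535.8, -32.2, 181.5]
ee_rot: [0.001, 0.602, 0.799, 0.0]
force: [-0.6, -0.4, -6.3]
grip_width: 0.439
grip_force: 101.8
```

```bash
python3 go.py 534.8 -31.3 72 16;  python3 - <<'E'
from h import *
for n in("top","side"): c=cap(n,f"pics/{n}4.png")
A=cv2.resize(cv2.imread("pics/side4.png")[150:206,215:285],(750,600),interpolation=cv2.INTER_CUBIC)
cv2.imwrite("pics/v4.png",cv2.convertScaleAbs(A,alpha=1.8,beta=20))
E
```

```text
offset [ 0.11 -0.08  5.55] rot [ 0.06  0.04 -0.02] | t 14.2 pos [535.8 -32.2 181.5] w 0.439 gf 101.8 F [-0.6 -0.4 -6.3] j1,j6 [-0.28 -0.56]
```

View pics/v4.png

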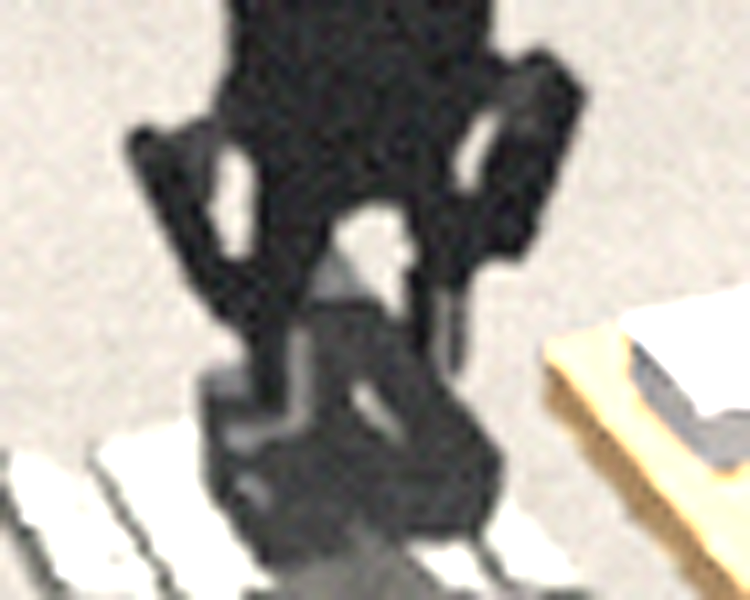

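The crop shows the strap level just above the stud, with the slot at about (378,410) and the stud still hidden below. I'll lower it slowly, watching the force.

>>> step_arm(plan=[{"offset": [0,0,0.4],"rot": [0,0,0],"gripper": 3.2},{"offset": [0,0,0.6],"rot": [0,0,0],"gripper": 3.2},{"offset": [0,0,0.8],"rot": [0,0,0],"gripper": 3.2},{"offset": [0,0,1.0],"rot": [0,0,0],"gripper": 3.2},{"offset": [0,0,1.0],"rot": [0,0,0],"gripper": 3.2}])

```text
time_s: 14.8
eef_pos: [535.5, -32.1, 170.4]
ee_rot: [-0.0, 0.602, 0.799, -0.0]
force: [-0.1, -0.2, -5.9]
grip_width: 0.443
grip_force: 101.9
```

>>> step_arm(plan=[{"offset": [0,0,0.4],"rot": [0,0,0],"gripper": 3.2},{"offset": [0,0,0.8],"rot": [0,0,0],"gripper": 3.2},{"offset": [0,0,1.2],"rot": [0,0,0],"gripper": 3.2},{"offset": [0,0,1.6],"rot": [0,0,0],"gripper": 3.2},{"offset": [0,0,2.0],"rot": [0,0,0],"gripper": 3.2},{"offset": [0,0,2.4],"rot": [0,0,0],"gripper": 3.2},{"offset": [0,0,2.7],"rot": [0,0,0],"gripper": 3.2},{"offset": [0,0,2.8],"rot": [0,0,0],"gripper": 3.2},{"offset": [0,0,2.8],"rot": [0,0,0],"gripper": 3.2}])

```text
time_s: 15.7
eef_pos: [535.6, -32.1, 142.7]
ee_rot: [-0.0, 0.602, 0.799, -0.0]
force: [0.4, 1.1, -5.8]
grip_width: 0.441
grip_force: 102.0
```

```bash
python3 go.py 535.5 -32.1 81.6 16
```

```text
offset [ 0.   -0.01  0.71] rot [-0.01 -0.01 -0.02] | t 15.7 pos [535.6 -32.1 142.7] w 0.441 gf 102.0 F [ 0.4  1.1 -5.8] j1,j6 [-0.28 -0.56]
```

>>> step_arm(plan=[{"offset": [0,0,0.2],"rot": [0,0,0],"gripper": 3.2},{"offset": [0,0,0.35],"rot": [0,0,0],"gripper": 3.2},{"offset": [0,0,0.45],"rot": [0,0,0],"gripper": 3.2},{"offset": [0,0,0.55],"rot": [0,0,0],"gripper": 3.2},{"offset": [0,0,0.6],"rot": [0,0,0],"gripper": 3.2},{"offset": [0,0,0.6],"rot": [0,0,0],"gripper": 3.2}])

```text
time_s: 16.3
eef_pos: [535.6, -32.1, 136.7]
ee_rot: [-0.0, 0.602, 0.799, -0.0]
force: [0.4, 0.9, -6.4]
grip_width: 0.44
grip_force: 102.0
```

>>> step_arm(plan=[{"offset": [0,0,0.05],"rot": [0,0,0],"gripper": 3.2},{"offset": [0,0,0.1],"rot": [0,0,0],"gripper": 3.2},{"offset": [0,0,0.1],"rot": [0,0,0],"gripper": 3.2}])

```text
time_s: 16.6
eef_pos: [535.6, -32.1, 135.8]
ee_rot: [0.0, 0.602, 0.799, -0.0]
force: [0.5, -0.1, -6.5]
grip_width: 0.442
grip_force: 102.0
```

>>> step_arm(plan=[{"offset": [0,0,0.05],"rot": [0,0,0],"gripper": 3.2},{"offset": [0,0,0.08],"rot": [0,0,0],"gripper": 3.2},{"offset": [0,0,0.08],"rot": [0,0,0],"gripper": 3.2}])

```text
time_s: 16.9
eef_pos: [535.6, -32.1, 135.6]
ee_rot: [0.0, 0.602, 0.799, -0.0]
force: [-5.0, 1.0, 5.4]
grip_width: 0.438
grip_force: 103.3
```

Contact. I'll release slowly and retreat straight up.

>>> step_arm(plan=[{"offset": [0,0,0],"rot": [0,0,0],"gripper": 3.9},{"offset": [0,0,0],"rot": [0,0,0],"gripper": 4.4},{"offset": [0,0,0],"rot": [0,0,0],"gripper": 5},{"offset": [0,0,0],"rot": [0,0,0],"gripper": 6},{"offset": [0,0,0],"rot": [0,0,0],"gripper": 6.5},{"offset": [0,0,0],"rot": [0,0,0],"gripper": 6.5},{"offset": [0,0,-1],"rot": [0,0,0],"gripper": 6.5},{"offset": [0,0,-3],"rot": [0,0,0],"gripper": 6.5},{"offset": [0,0,-6],"rot": [0,0,0],"gripper": 6.5},{"offset": [0,0,-10],"rot": [0,0,0],"gripper": 6.5},{"offset": [0,0,-14],"rot": [0,0,0],"gripper": 6.5},{"offset": [0,0,-15],"rot": [0,0,0],"gripper": 6.5}])

```text
time_s: 18.1
eef_pos: [536.4, -32.3, 290.2]
ee_rot: [0.004, 0.602, 0.799, 0.001]
force: [0.3, -0.4, -0.7]
grip_width: 0.764
grip_force: 0.0
```

>>> step_arm(plan=[{"offset": [4,0,0],"rot": [0,0,0],"gripper": 6.5},{"offset": [8,0,0],"rot": [0,0,0],"gripper": 6.5},{"offset": [12,0,0],"rot": [0,0,0],"gripper": 6.5},{"offset": [16,0,0],"rot": [0,0,0],"gripper": 6.5},{"offset": [20,0,0],"rot": [0,0,0],"gripper": 6.5},{"offset": [24,0,0],"rot": [0,0,0],"gripper": 6.5},{"offset": [28,0,0],"rot": [0,0,0],"gripper": 6.5},{"offset": [30,0,0],"rot": [0,0,0],"gripper": 6.5},{"offset": [30,0,0],"rot": [0,0,0],"gripper": 6.5},{"offset": [30,0,0],"rot": [0,0,0],"gripper": 6.5}])

```text
time_s: 19.1
eef_pos: [452.9, 256.0, 284.9]
ee_rot: [0.0, 0.602, 0.799, -0.0]
force: [-0.1, 0.4, 0.0]
grip_width: 0.76
grip_force: 0.0
```

Run:
```python
from h import *
from m2 import poly
st=np.array([539,-43.]);a=np.radians(-74);X=np.array([np.cos(a),np.sin(a)]);Y=np.array([-X[1],X[0]])
for n in("top","side"):
    c=cap(n,f"pics/{n}5.png");W=cloud(c);z=W[...,2];col=c["color"].astype(int);mx=col.max(-1)
    D=W[...,:2]-st;u=D@X;v=D@Y
    m=(abs(v)<30)&(u>-110)&(u<80)&(z>72)&(z<88)&(mx<140)
    P=np.stack([u[m],v[m],z[m]],1);r=cv2.minAreaRect(P[:,:2].astype(np.float32));print(n,"strap",len(P),r,"u",np.percentile(P[:,0],[0.5,99.5]).round(1))
    A=np.c_[P[:,:2],np.ones(len(P))];k=(P[:,2]>75)&(P[:,2]<84);print(" plane",np.linalg.lstsq(A[k],P[k,2],rcond=None)[0].round(4))
    k=(abs(v)<14)&(abs(u)<14)&(z>90);print(" stud",u[k].mean(),v[k].mean())
    poly(c,(np.hypot(u-58,v)<70)&(z>50)&(z<70)&(col.min(-1)>150),61,n+" blank")
A=[cv2.resize(cv2.imread(f"pics/{n}5.png")[a:a+90,b:b+120],(400,300),interpolation=cv2.INTER_CUBIC) for n,a,b in(("side",160,200),("top",165,210))]
cv2.imwrite("pics/v5.png",np.hstack(A))
```

```text
top strap 434 ((-19.496299743652344, 0.3538379669189453), (160.7606964111328, 40.541053771972656), 0.07849759608507156) u [-98.3  59.4]
 plane [-1.70000e-03  2.30000e-03  7.94409e+01]
 stud -0.07038736533026703 0.05368529503901276
top blank area 87 c 555.5 -99.6 wh 79.1 57.9 a 15.34
side strap 311 ((-19.193923950195312, -2.1234512329101562), (41.76066589355469, 162.9197540283203), 89.46270751953125) u [-93.1  61.5]
 plane [-2.60000e-03  7.90000e-03  7.89387e+01]
 stud 2.953019254947548 -3.8962790700245606
side blank area 68 c 553.6 -100.0 wh 75.6 58.5 a 12.6
```

View pics/v5.png

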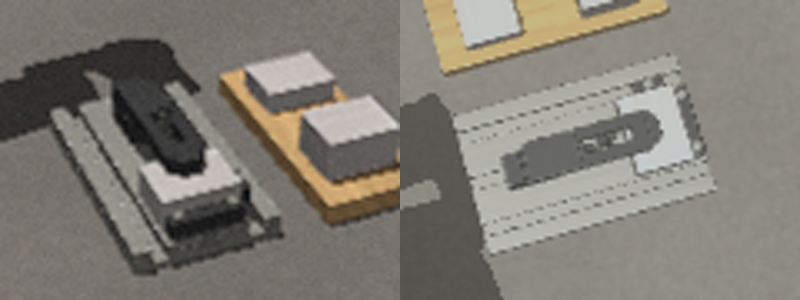

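The strap lies level, with its top at 79 mm and the stud through its slot at about (612,138). The nose reaches about 33 mm onto the blank, the heel is on the middle step, and the blank is unmoved. I'll hand it in.

```bash
python3 -c "
from rig import *
print(finish_job())"
```

```text
the job is handed in; nothing more can be done
None
```

The job is handed in: the strap lies level over the stud, its heel on the step block's middle (36 mm) step and its nose about 33 mm onto the 36 mm blank, which still stands against its stops.

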